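# Pour the glass beads from the cup under the lamp into the bowl

### The job

Take the teal cup of glass beads from its nest under the lamp bar, gripping the thin cup lightly and without knocking the lamp, and pour all six beads over its spout into the white bowl, from low above it so that they do not chip. Then gently stand the empty cup upright on the pink mat, clear of the bowl and tin, and let go; spill nothing, keep the bowl upright where it is, and leave the other things on the table where they are.

Things in the scene. Friction and masses are not known exactly. Their poses are not given: they have to be found in the camera images.
- cup: thin-walled teal pouring cup (45 g empty, walls 3 mm) in the stand's nest, holding the beads. Origin: centre of the underside of its foot, 46 mm (x) by 50 mm (y); z up out of the mouth, x towards the spout. Flat, upright, parallel sides at y = -25 and 25 mm. Back wall 68 mm high. It cracks if squeezed over 45 N a finger (20 to 30 N holds it) or pressed down with over 60 N
- cup_grip (a point): good point to grip the cup, between its flat sides (50 mm apart, fingers closing along the cup's y): 5 mm in front of and 42 mm above the cup's origin
- cup_lip (a point): middle of the spout's lip: x = 55 mm, z = 55 mm of the cup. The spout is the cup's front wall, sloping outwards 30 deg from upright from x = 23 mm at the foot. Tipping the cup forward about its y brings this wall level at 60 deg; the beads run out at about 70 to 85 deg
- stand: fixed wooden lamp stand; its x points roughly to the robot's left (world +y), within 15 deg. Origin: underside of its board (12 mm thick, 110 mm in x, 260 mm in y), under the nest's centre. The nest is a square rim 6 mm above the board, 56 by 60 mm inside; the cup stands in it on the board, its axes nearly parallel to the stand's. Two 12 mm posts at x = 25 mm, y = -115 and 115 mm
- lamp: aluminium bar across the posts right above the cup, 260 mm (y) by 44 mm (x) by 20 mm; origin: centre of its underside, 212 mm above the table, 10 mm in +x of the nest's centre. It blocks an upright gripper: reach in from the stand's -x side, the tool's pointing direction leaning about 40 deg from straight down towards the stand's +x, and take the cup out lifting 30 mm, then towards -x
- bowl: white round bowl, 124 mm across the rim, 48 mm high, wall 5 mm, 320 g, standing on the mat. Origin: centre of its underside; z up
- mat: pink flat craft mat fixed to the table, 280 mm (x) by 460 mm (y), 3 mm thick; origin: centre of its underside; bowl and tin stand on it, both at y below 10 mm of the mat's own frame, so its end around y = 180 mm is free for the cup; a slow descent (6 to 10 mm/s) stopped at first touch keeps the force low
- bead0: red round glass bead, 18 mm across, 11 g; origin at its centre
- bead1: yellow round glass bead, 18 mm across, 11 g; origin at its centre
- bead2: purple round glass bead, 18 mm across, 11 g; origin at its centre
- bead3: orange round glass bead, 18 mm across, 11 g; origin at its centre
- bead4: white round glass bead, 18 mm across, 11 g; origin at its centre
- bead5: pink round glass bead, 18 mm across, 11 g; origin at its centre
- tin: round open brass-coloured tin, 90 mm across, 40 mm high, holding steel findings; stands on the mat. NOT the bowl. Origin: centre of its underside
- pliers: yellow-handled pliers lying flat, 150 mm long, 14 mm high; origin at the pivot's underside, jaws towards its x
- cutters: purple-handled cutters lying flat, 150 mm long, 14 mm high; origin at the pivot's underside, jaws towards its x
- spool: wooden spool standing upright, 48 mm across, 50 mm high; origin: centre of its underside
- glue: white bottle with orange cap, 36 mm across, 85 mm high; origin: centre of its underside
- brush: small brush lying on the table; origin on its underside
Mind the look-alikes: they are no part of the job. What is meant by the cup is not red, and is the larger of those in its own colour.

How it is judged:
On the way, in this order (a step that is already met when the one before it is completed fails the run):
1. the cup is lifted out of its nest, held in the fingers and about upright, with the beads in it (z of cup in the frame of stand above 0.03 m and angle between cup's own z axis and vertical below 0.6 rad and contact force between the fingers and cup above 1 N and distance between each of bead0, bead1, bead2, bead3, bead4, bead5 and cup below 0.08 m), for 0.2 s.
2. the held cup is tipped well over (more than 55 degrees) at the bowl, its foot within 140 mm of the bowl's centre seen from above (angle between cup's own z axis and vertical above 0.96 rad and horizontal distance between cup and bowl below 0.14 m and contact force between the fingers and cup above 1 N), for 0.1 s.
At the end, for the whole second after the job is handed in: All six beads nearly still inside the bowl (centres within 56 mm of its axis); bowl upright, within 40 mm of its start; empty cup released, at rest, upright (0.1 rad), its foot flat on the mat with the foot centre inside the outline, touching neither bowl nor tin (horizontal distance between each of bead0, bead1, bead2, bead3, bead4, bead5 and bowl below 0.056 m and z of bead0 in the frame of bowl between 0.003 and 0.05 m and linear speed of each of bead0, bead1, bead2, bead3, bead4, bead5 below 0.08 m/s and z of bead1 in the frame of bowl between 0.003 and 0.05 m and z of bead2 in the frame of bowl between 0.003 and 0.05 m and z of bead3 in the frame of bowl between 0.003 and 0.05 m and z of bead4 in the frame of bowl between 0.003 and 0.05 m and z of bead5 in the frame of bowl between 0.003 and 0.05 m and angle between each of bowl, cup's own z axis and vertical below 0.1 rad and distance of bowl from where it was at the start of the episode below 0.04 m and x of cup in the frame of mat between -0.14 and 0.14 m and y of cup in the frame of mat between -0.23 and 0.23 m and z of cup in the frame of mat below 0.008 m and linear speed of cup below 0.02 m/s and contact force between the fingers and cup below 0.1 N and contact force between cup and bowl below 0.1 N and contact force between cup and tin below 0.1 N).
It fails at once if the cup is squeezed with more than 90 N of finger force in all (45 N a finger), or pressed on the mat with more than 60 N (contact force between the fingers and cup above 90 N or contact force between cup and mat above 60 N).
It fails at once if the lamp bar is knocked, by robot or cup, with more than 5 N (contact force between anything else and lamp above 5 N).
It fails at once if a bead moves faster than 1.8 m/s, as after a fall of 16 cm (linear speed of any of bead0, bead1, bead2, bead3, bead4, bead5 above 1.8 m/s).
It fails at once if a bead is spilled: it drops on the mat, or the bowl tips by more than 0.4 rad (contact force between any of bead0, bead1, bead2, bead3, bead4, bead5 and mat above 0.05 N or angle between bowl's own z axis and vertical above 0.4 rad).
It fails at once if a bystander (tin, pliers, cutters, spool, glue or brush) is moved by more than 30 mm (distance of any of tin, pliers, cutters, spool, glue, brush from where it was at the start of the episode above 0.03 m).
It also fails if it takes over 72 s, if anything falls off the work surface, if the arm or the gripper's body presses on something with over 40 N, if the wrist force passes 120 N, or if a joint passes its speed limit or range.

### The arm

A 6-joint arm with a two-finger parallel gripper is mounted at the origin on the work surface. World frame = base frame: x ahead of the robot, y to its left, z up, the work surface at z = 0. Lengths are in m, angles in rad, forces in N, time in s.
With the tool pointing down it reaches from about 0.375 to 0.975 m from the base axis. Payload 3.8 kg.
Tool frame: the origin (TCP) lies midway between the tips of the shut fingers; the grasp point (between the pads) lies 19 mm behind it (pinch_z is the distance from the TCP to the grasp point, in m); z points along the fingers, y is the line along which they close (so a half turn about z gives the same grasp; the last joint's range is limited). The gripper opens to 85 mm and grips with 20 to 120 N. Pads are 22 mm wide; open, the fingers measure 114 mm over their backs; the gripper's body (76 mm by 85 mm) begins 54 mm behind the grasp point. The pads swing forward as they close: fully open they stand 13 mm farther back than shut.
Start: joints at [-1.209, 0.264, 1.604, -0, 1.274, -0.037], TCP at [0.262, -0.622, 0.231] pointing down, gripper open.
Joint ranges: [-2.63, 2.63], [-0.94, 2.18], [0.31, 2.57], [-1.31, 4.45], [0, 2.66], [-2.55, 2.55]. Speed limits (rad/s): [2.57, 2.57, 3.14, 3.14, 3.14, 3.14].

### API

Orientations are given as a rotation vector (axis times angle).
In Python, from plant import move_pose, move_straight, set_joints, move_gripper, sleep, inverse_kinematics, observe, read_camera, PlanningError, job_done, look_for, pinch_z gives the robot as it stands. Calls block until the motion is done:
- move_pose(position, orientation): joint-space move of the TCP to a pose.
- move_straight(position, speed=0.15, frame=None): straight line of the TCP; frame=None keeps the orientation; speed is the mean speed in m/s.
- set_joints(angles): joint-space move.
- move_gripper(opening, grasp_force=None): finger opening in m; grasp_force is the grip in N (None keeps the last); returns when the fingers have stopped.
- sleep(seconds).
- inverse_kinematics(position, orientation): joint angles nearest the present ones, or None.
- observe(): the state.
- read_camera(name): name is "scene" or "top" or "wrist"; returns a dict with "image" (384x512x3 uint8, red, green, blue), "K" (3x3 intrinsics, pixels), "dist" ([k1, k2, p1, p2, k3] as OpenCV has them; the pictures are not rectified), "rvec" (rotation vector, rad) and "tvec" (3), from world to camera coordinates, as OpenCV has them. Camera axes: x right, y down, z forward; pixel columns grow to the right and rows downward; lengths in m; the calibration is good to about 2 mm. A picture is of the moment at which its call begins. There is no depth.
A pose or a line that the arm cannot do raises PlanningError and nothing moves.
- job_done(): hands the job in; it is judged then, once.
Trained networks look in a picture, given as the dict that the camera call returned (one of the last four; its "shot" number tells which), for a name from the list of things; names that differ only in an ending like _2 or _b are one class to them, and where a whole thing is asked for, a point or a joint stands for the part that bears it (a point fixed in the world has none). Each returns a list of dicts, best first, with "confidence" (0 to 1); they miss things now and then, are a little off and sometimes report something else, mostly with a low value. They report only what shows in the picture. A call takes as long as a camera call. They do not tell look-alikes from the thing itself.
- look_for(picture, label): "rect" ([centre column, centre row, width, height] in pixels, round what is visible of it).
The state is a dict: "t": time; "joints": joint angles; "joint_velocities": joint speeds; "joint_efforts": joint torques, N m; "position": TCP position; "tcp_rot": TCP orientation; "contact_force": force on the tool from outside, world axes, zero at the start; "wrist_torque": the same for the moment, N m; "opening": finger opening in m; "grasp_force": force on a finger pad.
Only numpy, scipy, OpenCV 4.12 (cv2) and the standard library are available. Lean on these libraries where they do the work, as an engineer would, in place of code of your own. Each camera call takes 0.05 s, during which the arm holds its last target. There are 200 camera calls.

## Working session

There is one attempt and no reset: what is moved stays moved. The work goes in short steps, each a Python script; the robot and the scene stay as the last script left them, time stands still between calls to the robot, and variables do not carry over. Pictures are saved under pics/ and viewed, at most 10 in all, crops included, and the job is handed in when it is done.

```bash
mkdir -p pics; ls; python3 - <<'E'
from plant import *
import cv2
for c in ("scene","top"):
    p=read_camera(c); im=p["image"][:,:,::-1]
    cv2.imwrite(f"pics/{c}0.png",cv2.resize(im,(800,600)))
    print(c,p["K"],p["dist"],p["rvec"],p["tvec"])
    for l in ("cup","stand","lamp","bowl","mat","tin"):
        print(l,[([round(float(v)) for v in d["rect"]],round(d["confidence"],2)) for d in look_for(p,l)][:3])
print(observe()["t"],pinch_z)
E
```

```text
pics
scene [[436.05301759   0.         261.04053788]
 [  0.         436.05301759 187.81722603]
 [  0.           0.           1.        ]] [0.01368292 0.         0.         0.         0.        ] [ 2.26356415  0.67834489 -0.28184537] [-0.42411127 -0.12288956  1.65717074]
cup [([345, 151, 16, 18], 0.8), ([314, 164, 20, 28], 0.77), ([302, 137, 12, 17], 0.71)]
stand [([314, 151, 77, 91], 0.74), ([223, 283, 32, 37], 0.37)]
lamp [([318, 125, 65, 38], 0.97)]
bowl [([248, 239, 44, 34], 0.63)]
mat [([240, 252, 156, 134], 0.55)]
tin [([222, 281, 29, 38], 0.74), ([181, 332, 17, 29], 0.28)]
top [[364.67975178   0.         251.26559155]
 [  0.         364.67975178 192.85391447]
 [  0.           0.           1.        ]] [-0.01197712  0.          0.          0.          0.        ] [ 2.16559366 -2.18165251  0.10907573] [-0.0393187   0.52730633  1.31852647]
cup [([132, 220, 19, 15], 0.76), ([172, 183, 18, 17], 0.69), ([125, 170, 27, 24], 0.57)]
stand [([171, 178, 46, 84], 0.6)]
lamp [([158, 179, 31, 89], 0.87)]
bowl [([285, 181, 35, 33], 0.6), ([375, 239, 10, 53], 0.34)]
mat [([280, 192, 128, 86], 0.97), ([323, 180, 23, 24], 0.37)]
tin [([325, 177, 18, 22], 0.88)]
0.7 0.0187
```

View pics/scene0.png

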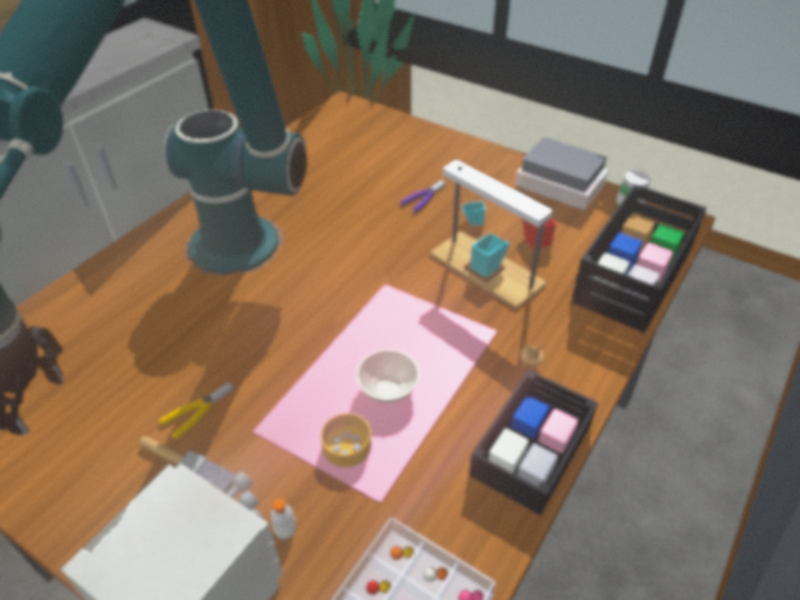

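View pics/top0.png

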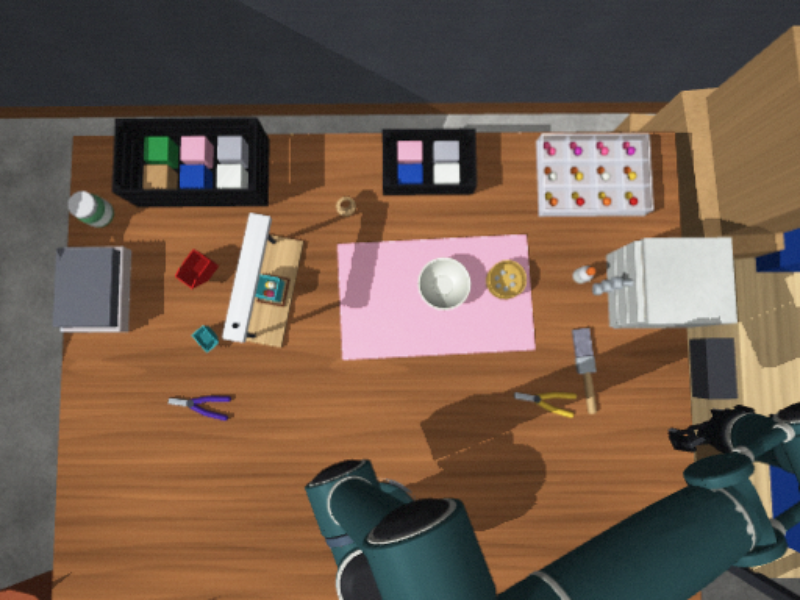

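The top view shows the target cup (267,289) in the nest under the white lamp bar, with the small teal and red cups beyond it. The bowl is at (444,283), the tin at (507,280), and the mat's left end is free. The scene view agrees. Next I'll fit the poses from these.

```bash
cat > h.py <<'E'
from plant import *
import numpy as np, cv2
from scipy.spatial.transform import Rotation as R
from scipy.optimize import least_squares
def unproj(p,uv,z):
    """pixels (orig 512x384) -> world points at height z"""
    uv=np.array(uv,float).reshape(-1,1,2)
    n=cv2.undistortPoints(uv,p["K"],np.array(p["dist"])).reshape(-1,2)
    M=cv2.Rodrigues(np.array(p["rvec"]))[0]; c=-M.T@np.array(p["tvec"])
    d=np.c_[n,np.ones(len(n))]@M
    return c+d*((z-c[2])/d[:,2])[:,None]
def proj(p,X):
    return cv2.projectPoints(np.array(X,float).reshape(-1,3),np.array(p["rvec"]),np.array(p["tvec"]),p["K"],np.array(p["dist"]))[0].reshape(-1,2)
E
python3 - <<'E'
from h import *
t=read_camera("top"); s=read_camera("scene")
k=.64
np.set_printoptions(precision=4,suppress=True)
print("lamp top",unproj(t,np.array([[253,213],[270,216],[243,342],[223,339]])*k,.232))
print("board",unproj(t,np.array([[303,240],[281,347]])*k,.012))
print("mat",unproj(t,np.array([[337,244],[528,234],[536,349],[342,360]])*k,.003))
print("bowl",unproj(t,[np.array([444,283])*k],.051), unproj(s,[np.array([388,375])*k],.051))
print("tin",unproj(t,[np.array([507,280])*k],.043))
print("cup top",unproj(t,[np.array([269,289])*k],.08),unproj(t,[np.array([205,337])*k],.04))
# stand fit
L=np.array([[.032,.13,.232],[-.012,.13,.232],[-.012,-.13,.232],[.032,-.13,.232]])
B=np.array([[-.055,.13,.012],[-.055,-.13,.012],[.055,-.13,.012],[.055,.13,.012]])
obs=[]
def W(q,P): return R.from_euler('z',q[2]).apply(P)+[q[0],q[1],0]
# top picture: world +y is left, +x up ; stand x = left
# stand y(=R x) points to world -x (down)
tp=[(L[[2,3,0,1]],np.array([[270,216],[253,213],[223,339],[243,342]])*k),(B[[1,0]],np.array([[303,240],[281,347]])*k)]
sp=[(B[[0,1]],np.array([[431,252],[521,304]])*k),(B[[2]],np.array([[544,284]])*k)]
def res(q):
    return np.concatenate([ (proj(c,W(q,P))-u).ravel() for c,l in ((t,tp),(s,sp)) for P,u in l])
r=least_squares(res,[.7,.3,np.pi/2]); print(r.x,np.degrees(r.x[2]),r.fun.round(1))
E
```

```text
lamp top [[0.6888 0.239  0.232 ]
 [0.6824 0.2045 0.232 ]
 [0.4282 0.2546 0.232 ]
 [0.4344 0.2944 0.232 ]]
board [[0.6782 0.1713 0.012 ]
 [0.4218 0.2214 0.012 ]]
mat [[ 0.6697  0.0903  0.003 ]
 [ 0.6912 -0.3736  0.003 ]
 [ 0.4126 -0.3842  0.003 ]
 [ 0.3901  0.0779  0.003 ]]
bowl [[ 0.5664 -0.1628  0.051 ]] [[ 0.5694 -0.1636  0.051 ]]
tin [[ 0.5735 -0.3111  0.043 ]]
cup top [[0.5518 0.237  0.08  ]] [[0.4456 0.3927 0.04  ]]
[0.5596 0.2442 1.3824] 79.20566062600788 [-1.1 -0.8 -3.8 -1.3 -1.8 -1.1 -0.7 -0.5  1.5  0.3  1.9  0.  -2.4  1.1
 -4.   2.9  0.5 -0.3]
```

```bash
cat >> h.py <<'E'
LEAN=np.radians(40)
def cuprot(psi,th): return R.from_euler('z',psi)*R.from_euler('y',th)
def toolrot(psi,th,sgn=1):
    z=np.array([np.sin(LEAN),0,-np.cos(LEAN)]); y=np.array([0,sgn,0.]); x=np.cross(y,z)
    return cuprot(psi,th)*R.from_matrix(np.c_[x,y,z])
PADBACK=.0045   # pads at 50 mm opening stand this much farther back than shut
GR=np.array([.005,0,.042])+ (pinch_z+PADBACK)*np.array([np.sin(LEAN),0,-np.cos(LEAN)])  # TCP in cup frame
def tcp_for_cup(o,psi,th,sgn=1):
    return np.array(o)+cuprot(psi,th).apply(GR), toolrot(psi,th,sgn).as_rotvec()
LIP=np.array([.055,0,.055])
def tcp_for_lip(l,psi,th,sgn=1):
    return tcp_for_cup(np.array(l)-cuprot(psi,th).apply(LIP),psi,th,sgn)
E
python3 - <<'E'
from h import *
np.set_printoptions(precision=2,suppress=True)
psi=np.radians(79.2)
for sg in (1,-1):
    p,o=tcp_for_cup([.556,.243,.012],psi,0,sg)
    pre=p-toolrot(psi,0,sg).apply([0,0,.15])
    for q in (p,pre,p+[0,0,.03],p+[-.04,-.2,.08]): print("grasp",sg,inverse_kinematics(q,o))
    for d in range(-180,180,30):
        r=[]
        for th in (0,20,60,80,90):
            ps=np.radians(d)
            lip=np.array([.567,-.163,.078])-.025*np.array([np.cos(ps),np.sin(ps),0])
            r.append(inverse_kinematics(*tcp_for_lip(lip,ps,np.radians(th),sg)))
        pl=inverse_kinematics(*tcp_for_cup([.533,.03,.003],ps,0,sg))
        print(sg,d,[x is not None for x in r],pl is not None, r[0],r[3],pl)
E
```

```text
grasp 1 None
grasp 1 None
grasp 1 None
grasp 1 [-0.37  0.15  2.14  0.77  1.14  2.52]
1 -180 [True, True, True, True, True] True [-0.22  0.83  1.27 -0.14  1.73  1.38] [-0.44  0.05  2.28  1.05  0.32  0.2 ] [0.01 0.64 1.63 0.   1.56 1.58]
1 -150 [True, True, True, True, True] True [-0.06  0.74  1.43 -0.36  1.59  1.1 ] [-0.57  0.15  2.17  1.    0.74 -0.26] [ 0.15  0.62  1.67 -0.24  1.51  1.29]
1 -120 [True, True, True, True, True] True [ 0.08  0.58  1.69 -0.57  1.35  0.87] [-0.6   0.28  2.    0.81  1.09 -0.55] [ 0.28  0.54  1.81 -0.48  1.36  1.04]
1 -90 [True, True, True, True, True] True [ 0.17  0.38  2.   -0.81  1.07  0.69] [-0.56  0.41  1.81  0.59  1.37 -0.82] [ 0.37  0.42  2.   -0.72  1.14  0.82]
1 -60 [True, True, True, True, True] True [ 0.13  0.16  2.31 -1.12  0.72  0.51] [-0.47  0.51  1.67  0.36  1.58 -1.11] [ 0.39  0.27  2.22 -1.01  0.85  0.65]
1 -30 [False, True, True, True, True] False None [-0.37  0.57  1.58  0.1   1.68 -1.44] None
1 0 [False, True, True, True, True] True None [-0.25  0.56  1.59 -0.16  1.67 -1.78] [0.02 0.03 2.52 3.24 0.1  1.49]
1 30 [False, False, True, True
[... 1778 characters left out ...]
0.15  0.51  1.67 -0.41  1.54  1.03] [-0.27  0.09  2.45  1.44  0.48 -0.51]
-1 60 [True, True, True, True, True] True [-0.81  0.4   1.98  0.75  1.13 -0.75] [-0.07  0.41  1.83 -0.64  1.32  0.75] [-0.38  0.24  2.27  1.03  0.84 -0.66]
-1 90 [True, True, True, True, True] True [-0.7   0.59  1.67  0.52  1.4  -0.93] [-0.05  0.27  2.01 -0.85  1.02  0.48] [-0.36  0.39  2.05  0.73  1.12 -0.83]
-1 120 [True, True, True, True, False] True [-0.55  0.74  1.41  0.31  1.62 -1.16] [-0.1   0.14  2.18 -1.04  0.65  0.18] [-0.26  0.52  1.84  0.48  1.35 -1.04]
-1 150 [True, True, True, True, True] True [-0.39  0.83  1.26  0.09  1.74 -1.45] [-0.25  0.04  2.28 -0.92  0.22 -0.44] [-0.14  0.61  1.7   0.25  1.5  -1.28]
```

```bash
python3 - <<'E'
from h import *
psi=np.radians(79.2)
p,o=tcp_for_cup([.556,.243,.012],psi,0,-1)
a=toolrot(psi,0,-1).apply([0,0,1])
move_pose(p-.15*a,o); move_gripper(.08,25)
w=read_camera("wrist"); t=read_camera("top")
cv2.imwrite("pics/w1.png",cv2.resize(w["image"][:,:,::-1],(800,600)))
import pickle; pickle.dump((w,t),open("w1.pkl","wb"))
for l in ("cup","cup_grip","cup_lip","stand","lamp"):
    print(l,[([round(float(v)) for v in d["rect"]],round(d["confidence"],2)) for d in look_for(w,l)][:3])
print("expect grip,lip,origin",proj(w,np.array([.556,.243,.012])+cuprot(psi,0).apply([[.005,0,.042],[.055,0,.055],[0,0,0]])))
s=observe(); print(s["t"],s["position"],s["opening"])
E
```

```text
cup [([130, 91, 67, 57], 0.95), ([269, 75, 71, 42], 0.73), ([258, 178, 64, 103], 0.7)]
cup_grip [([271, 74, 73, 44], 0.82), ([128, 90, 67, 55], 0.74), ([257, 178, 64, 101], 0.72)]
cup_lip [([268, 74, 72, 41], 0.91), ([259, 180, 68, 101], 0.7), ([134, 90, 65, 59], 0.55)]
stand []
lamp [([256, 30, 512, 59], 0.68), ([257, 128, 511, 256], 0.16)]
expect grip,lip,origin [[257.04945031 182.21402165]
 [257.04199729 125.70447765]
 [257.0225975  204.73771427]]
4.3 [0.54167473 0.16785435 0.15113603] 0.08023401787006208
```

View pics/w1.png

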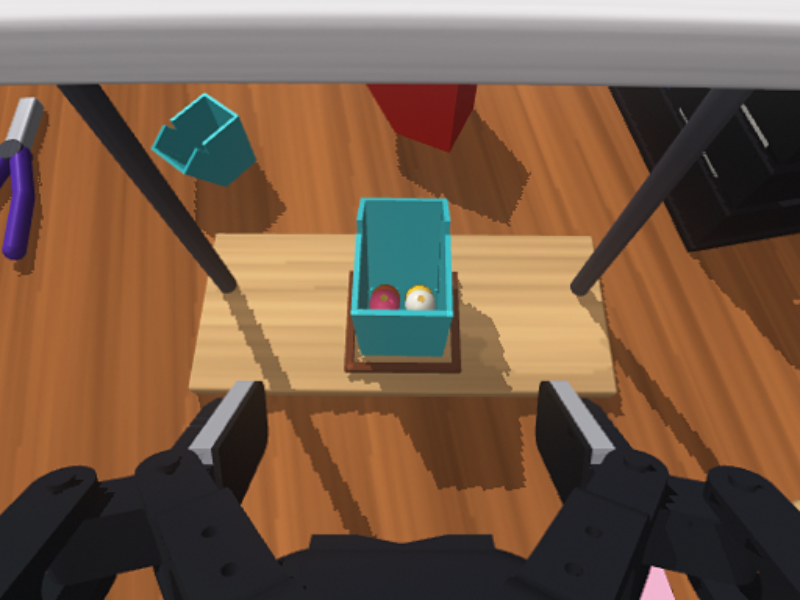

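```bash
python3 - <<'E'
from h import *
import pickle; w,t=pickle.load(open("w1.pkl","rb")); k=.64
np.set_printoptions(precision=4,suppress=True)
def fit(P,u):
    P=np.array(P);u=np.array(u)*k
    f=lambda q:(proj(w,R.from_euler('z',q[2]).apply(P)+[q[0],q[1],0])-u).ravel()
    r=least_squares(f,[.556,.243,1.38],loss='soft_l1',f_scale=1); print(r.x,np.degrees(r.x[2]),f(r.x).round(1)); return r.x
fit([[-.023,.025,.080],[-.023,-.025,.080],[-.023,.025,.012],[-.023,-.025,.012],[.055,.025,.067],[.055,-.025,.067]],[[350,313],[453,313],[358,354],[447,356],[360,199],[448,199]])
fit([[-.055,.13,.012],[-.055,-.13,.012],[.055,-.13,.012],[.055,.13,.012]],[[190,390],[616,392],[593,237],[215,235]])
# bowl/mat: segment pale low-saturation blob in top picture
hsv=cv2.cvtColor(t["image"],cv2.COLOR_RGB2HSV); m=((hsv[...,1]<45)&(hsv[...,2]>110)).astype(np.uint8)
n,_,st,c=cv2.connectedComponentsWithStats(m)
for i in range(1,n):
    if 250<c[i][0]<320 and 150<c[i][1]<220 and st[i][4]>50:
        x,y,ww,hh,_=st[i]; print("bowl",st[i],c[i],unproj(t,[[x+ww/2-.5,y+hh/2-.5]],.051))
E
```

```text
[0.5563 0.2428 1.3648] 78.19498704707725 [ 0.3  0.4 -0.2  1.5  1.8  0.3 -3.1 -0.1  0.3 -1.9 -0.4 -1.1]
[0.5589 0.2514 1.3773] 78.91498292087076 [-2.1  0.5  2.7  0.6  0.2 -2.1 -0.3 -1.8]
bowl [ 209  165  122   65 2096] [270.7276 200.4136] [[ 0.509  -0.1089  0.051 ]]
bowl [299 189  41  31 183] [319.1749 203.9508] [[ 0.4824 -0.2872  0.051 ]]
bowl [302 204  13  12  55] [308.1273 209.3636] [[ 0.4628 -0.247   0.051 ]]
```

The wrist view shows the cup upright in its nest, back rim at (350–453,313) and lip at (360–448,199). The beads are inside and the lamp bar is well above. The fit matches the coarse estimate, so I'll grip.

```bash
python3 - <<'E'
from h import *
np.set_printoptions(precision=3,suppress=True)
psi=np.radians(78.6); C=np.array([.5563,.2435,.012])
p,o=tcp_for_cup(C,psi,0,-1)
a=toolrot(psi,0,-1).apply([0,0,1])
move_straight(p-.06*a,.12,o)
move_straight(p,.06,o)
s=observe(); print(s["t"],s["contact_force"],s["position"]-p)
w=read_camera("wrist"); 
move_gripper(.03,25)
s=observe(); print(s["t"],s["opening"],s["grasp_force"],s["contact_force"],s["position"]-p)
w2=read_camera("wrist"); cv2.imwrite("pics/w2.png",cv2.resize(w2["image"][:,:,::-1],(800,600)))
E
```

```text
6.35 [-1.001  0.61   0.118] [ 0. -0.  0.]
6.775 0.04955027457821501 25.146917458623648 [-0.73  -1.095  2.732] [ 0. -0.  0.]
```

View pics/w2.png

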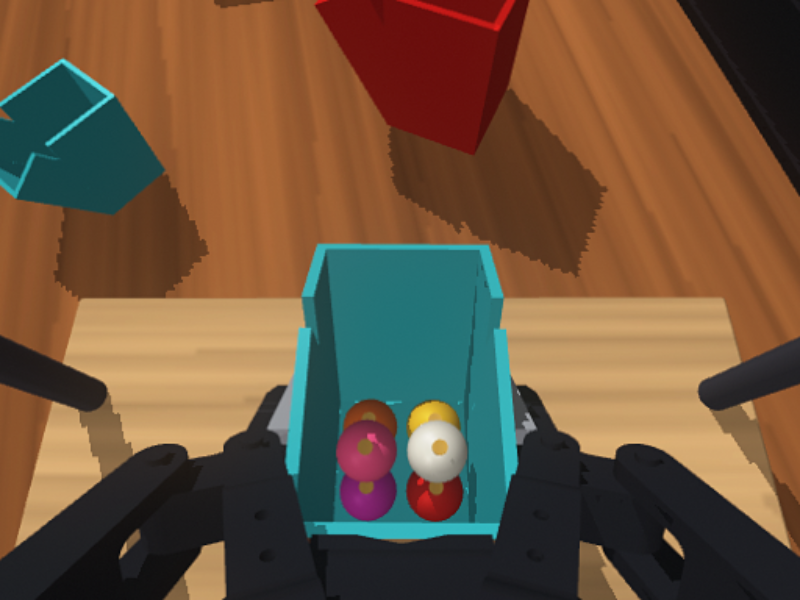

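The cup sits squarely in the fingers with all six beads visible; opening is 49.6 mm and grip 25 N. Now lift, retreat and transfer.

```bash
python3 - <<'E'
from h import *
np.set_printoptions(precision=3,suppress=True)
psi=np.radians(78.6); C=np.array([.5563,.2435,.012])
X=np.array([np.cos(psi),np.sin(psi),0])
w=read_camera("wrist")
q=[[.055,.025,.055],[.055,-.025,.055],[-.023,.025,.068],[-.023,-.025,.068]]
print("lip/back corners x1/.64:",(proj(w,cuprot(psi,0).apply(q)+C)/.64).round(),"seen 318,245 492,245 297,538 507,535")
def st(m): s=observe(); print(m,round(s["t"],2),s["opening"],s["grasp_force"],s["contact_force"])
p,o=tcp_for_cup(C+[0,0,.033],psi,0,-1); move_straight(p,.05,o); st("lift")
move_straight(p-.16*X,.12); st("out")
L0=np.array([.567,-.163,0]); ps=np.radians(50); D=np.array([np.cos(ps),np.sin(ps),0])
lip=L0-.028*D
p2,o2=tcp_for_lip(lip+[0,0,.17],ps,0,-1)
p1=np.array(p-.16*X); p1[2]=p2[2]+.02; move_straight(p1,.12)
move_straight(p2,.12,o2); st("above bowl")
w=read_camera("wrist"); cv2.imwrite("pics/w3.png",cv2.resize(w["image"][:,:,::-1],(640,480)))
s=read_camera("scene"); cv2.imwrite("pics/s3.png",cv2.resize(s["image"][100:330,130:410,::-1],(800,657))[:600])
E
```

```text
lip/back corners x1/.64: [[315. 245.]
 [488. 245.]
 [278. 549.]
 [524. 549.]] seen 318,245 492,245 297,538 507,535
lift 7.68 0.04986588864133879 24.97155657503754 [ 0.755 -0.672 -0.646]
out 9.17 0.049565759689189665 24.960168229881674 [-0.185 -0.469 -0.891]
above bowl 12.87 0.04974110282052478 25.01100438879803 [ 0.345  0.618 -0.909]
```

View pics/w3.png

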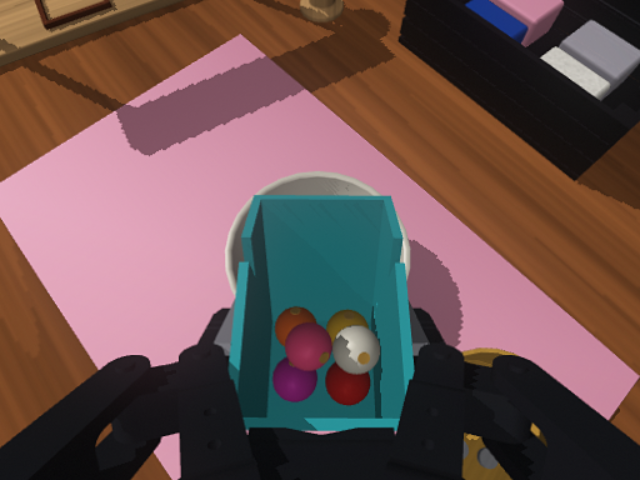

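View pics/s3.png

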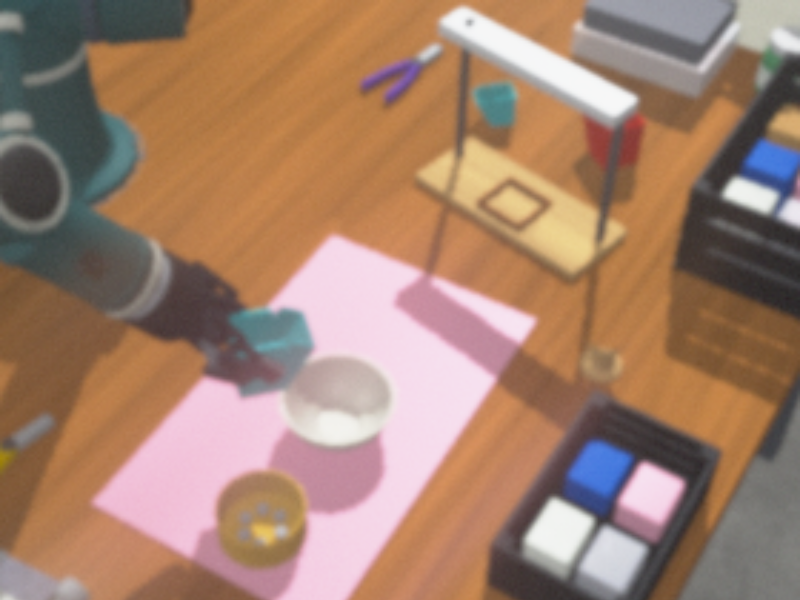

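The wrist view shows all six beads in the cup and the lip over the bowl rim (226–410 px, top at 173). I'll check the bowl centre from these rim points and then pour.

```bash
python3 - <<'E'
from h import *
np.set_printoptions(precision=3,suppress=True)
w=read_camera("wrist")
P=unproj(w,np.array([[226,258],[320,173],[410,262],[255,202],[378,195]])*.8,.051)[:,:2]
r=least_squares(lambda c:np.hypot(*(P-c).T)-.062,[.567,-.163]); b=r.x; print("bowl",b,r.fun)
if np.hypot(*(b-[.567,-.163]))>.012: b=np.array([.567,-.163]); print("keep old")
ps=np.radians(50); D=np.array([np.cos(ps),np.sin(ps),0])
lip=np.array([*b,0])-.026*D
def go(z,th,v):
    p,o=tcp_for_lip(lip+[0,0,z],ps,np.radians(th),-1); move_straight(p,v,o)
def st(m): s=observe(); print(m,round(s["t"],2),round(s["opening"],4),round(s["grasp_force"],1),s["contact_force"])
go(.14,15,.05); go(.105,30,.05); go(.08,42,.05); st("low")
for th in range(47,63,5): go(.08,th,.04)
for th in range(64,89,3): go(.08,th,.02)
st("tipped"); sleep(.8); 
w=read_camera("wrist"); s=read_camera("scene")
cv2.imwrite("pics/p4.png",np.hstack([cv2.resize(w["image"][:,:,::-1],(400,300)),cv2.resize(s["image"][180:300,170:330,::-1],(400,300))]))
st("end")
E
```

```text
bowl [ 0.562 -0.166] [-0.001  0.002 -0.003 -0.002 -0.001]
low 14.7 0.0499 25.0 [ 0.28   0.977 -1.334]
tipped 18.15 0.0499 25.0 [-0.463  0.205 -0.642]
end 19.05 0.0497 25.0 [-0.108 -0.551 -0.11 ]
```

View pics/p4.png

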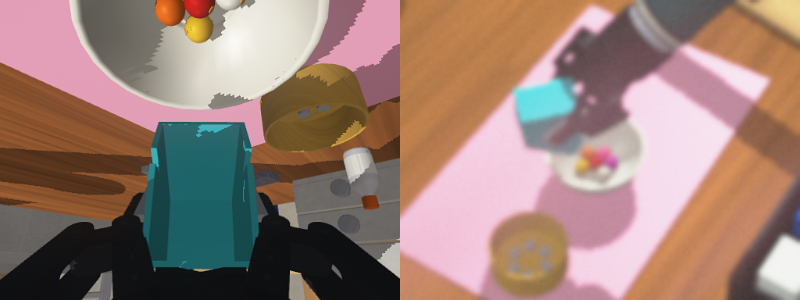

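Poured: the cup looks empty and the beads are in the bowl. Next I retreat, check the count and bring the cup over the free end of the mat.

```bash
python3 - <<'E'
from h import *
np.set_printoptions(precision=3,suppress=True)
ps=np.radians(50); lip=np.array([.562,-.166,0])-.026*np.array([np.cos(ps),np.sin(ps),0])
def go(z,th,v):
    p,o=tcp_for_lip(lip+[0,0,z],ps,np.radians(th),-1); move_straight(p,v,o)
go(.16,86,.1); go(.18,40,.1); go(.20,0,.1)
pl=np.radians(70); T=np.array([.533,.025,.003])
p,o=tcp_for_cup(T+[0,0,.09],pl,0,-1); move_straight(p,.15,o)
t=read_camera("top"); w=read_camera("wrist"); s=read_camera("scene")
cv2.imwrite("pics/p5.png",np.hstack([cv2.resize(w["image"][:,:,::-1],(400,300)),cv2.resize(s["image"][180:300,170:330,::-1],(400,300),interpolation=cv2.INTER_CUBIC)]))
st=observe(); print(st["t"],st["opening"],st["contact_force"],st["position"])
E
```

```text
23.8417 0.049927334669310416 [ 0.266  0.31  -0.669] [0.54  0.043 0.117]
```

View pics/p5.png

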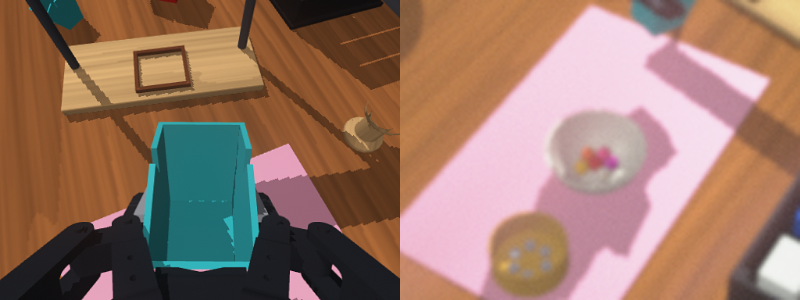

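The cup is empty, the beads are in the bowl, and the cup hangs over the free end of the mat. Setting it down.

```bash
python3 - <<'E'
from h import *
np.set_printoptions(precision=3,suppress=True)
pl=np.radians(70); T=np.array([.533,.025,.003])
p,o=tcp_for_cup(T,pl,0,-1)
move_straight(p+[0,0,.03],.08); move_straight(p+[0,0,.012],.03); sleep(.3)
f0=np.mean([observe()["contact_force"] for _ in range(5)],0)
z=.012; df=0
while z>-.012:
    z-=.0007; move_straight(p+[0,0,z],.007)
    df=observe()["contact_force"][2]-f0[2]
    if df>3.5: break
s=observe(); print("touch",z,df,s["contact_force"],s["t"])
if df>3.5:
    move_gripper(.06); sleep(.2); move_gripper(.08)
    a=toolrot(pl,0,-1).apply([0,0,1]); move_straight(s["position"]-.13*a,.1)
    sleep(.5)
    t=read_camera("top"); w=read_camera("wrist"); sc=read_camera("scene")
    cv2.imwrite("pics/p6.png",np.hstack([cv2.resize(w["image"][:,:,::-1],(400,300)),cv2.resize(t["image"][120:240,200:360,::-1],(400,300),interpolation=cv2.INTER_CUBIC)]))
    print(observe()["t"])
E
```

```text
touch -0.0005999999999999969 7.9928454387224726 [-2.559 -1.867  7.416] 30.2917
33.2
```

View pics/p6.png

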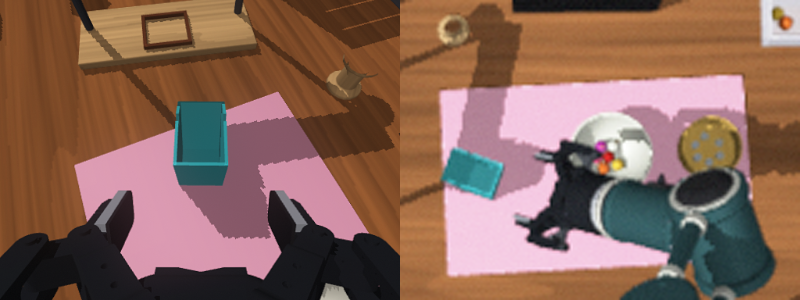

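The cup stands upright and empty on the mat, at (200,140) in the wrist half and (472,173) in the top half. The gripper is clear and the beads lie in the bowl.

```bash
python3 -c "
from plant import *
print(job_done())"
```

```text
the job is handed in; nothing more can be done
None
```

I poured the beads into the bowl, stood the empty cup upright on the free end of the mat, released it and handed the job in at about 33 s. The pictures showed the cup empty and nothing spilled, though I didn't count all six beads in the bowl; no verdict was returned.

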